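Unclamp the glued disk and lay it in the tray

TASK

The glue in the blue portable disk has set. Lift the orange-handled sprung arm of the clamp until it passes its hold-open point and stays open by itself, then take the disk out of the clamp and lay it flat, top side up as it is now, in the tan leather tray. Leave the clamp open, do not drop the disk, and leave the other things on the desk where they are.

Things in the scene. Friction and masses are not known exactly. Their poses are not given: they have to be found in the camera images.
- disk_center (a point): Centre (half-way up) of the blue portable disk: 46 (its x) x 82 (its y) x 10 mm, about 80 g, z up through its top face. It lies on the clamp's bed with its long way along the clamp's x, its underside 22 mm above the mat's top; both long sides, 46 mm apart, stand free for the fingers.
- clamp_bed (a point): Centre of the top of the clamp's cork bed, 22 mm above the mat's top, axes as clamp_hinge. The bed is 72 (x) x 32 (y) mm, narrower than the disk, and stands 12 mm above the board. Low stops 27 mm above the mat's top stand 45 mm from this point beyond both ends of the disk: lift the disk straight up.
- clamp_hinge (a point): Hinge axis of the clamp, 46 mm above the mat's top (z = 0, as all heights here), between two steel cheeks 52 mm high. Axes of the clamp (fixed): y along the hinge pin, z up, the shut arm points to -x. Its plywood board, 200 x 90 x 10 mm, reaches from 160 mm on the -x side to 40 mm on the +x side of the hinge. Bed centre 80 mm towards -x.
- clamp_arm (a joint): Clamp arm's angle: 0 with its rubber foot on the disk, growing as the handle is lifted, stop at 1.75 (upright, leaning back). An over-centre spring shuts it (about 6 N at the handle) below about 1.1 rad and beyond that throws it open against the stop, where it stays by itself. Steel bar 16 mm wide, 10 thick, 140 long.
- clamp_handle (a point): Centre of the orange handle at the arm's free end: cylinder 18 mm across, 26 mm wide, axis parallel to the hinge pin, 142 mm from the hinge along the arm and 4 mm above its centre line; 50 mm above the mat's top when shut, 31 mm free beneath. Gripped by its flat ends (26 mm apart) it can turn between the fingers. Axes turn with the arm.
- tray_floor (a point): Centre of the inner floor of the tan leather tray, 3 mm above what it stands on (the black mat, or the white desk, 3 mm lower than the mat); inside 104 (x) x 120 (y) mm, walls 3 mm thick rising 13 mm above the floor; z up. Loose, 0.3 kg. The disk fits in at any angle.
- disk: The blue portable disk itself; origin at the centre of its underside, axes as disk_center.
- tape_roll: Bystander: roll of tan tape lying flat, 96 mm across, 25 mm high; origin under its centre.
- glue_stick: Bystander: standing glue stick, white and orange, 26 mm across, 94 mm high; origin under its centre.
- mouse: Bystander: black mouse, 108 x 65 x 38 mm; origin under its centre.
- eraser: Bystander: blue and white eraser, 20 x 44 x 13 mm; origin under its centre.
Mind the look-alikes: they are no part of the job. Leave any pink look-alike of the disk alone.

How it is judged:
On the way, in this order (a step that is already met when the one before it is completed fails the run):
1. the clamp arm stands open by itself, past its hold-open point and untouched, with the disk still on the clamp's bed (value of joint clamp_arm above 1.4 rad and contact force between the fingers and clamp_arm below 0.2 N and distance of disk_center from where it was at the start of the episode below 0.02 m), for 0.2 s.
2. the disk is lifted off the clamp's bed while the arm stays open (value of joint clamp_arm above 1.4 rad and height (world z) of disk_center above 0.04 m), for 0.1 s.
At the end, for the whole second after the job is handed in: The disk lies at rest and released on the tray's floor, flat and top side up (within 0.1 rad, its centre within 4 mm of the height at which it lies flat there and within the walls), the tray still stands on the desk, and the clamp arm stands open (over 1.4 rad) (value of joint clamp_arm above 1.4 rad and x of disk_center in the frame of tray_floor between -0.04 and 0.04 m and y of disk_center in the frame of tray_floor between -0.045 and 0.045 m and z of disk_center in the frame of tray_floor between 0 and 0.009 m and angle between disk_center's own z axis and vertical below 0.1 rad and height (world z) of tray_floor below 0.008 m and linear speed of disk below 0.02 m/s); the robot touches nothing.
It fails at once if the disk is let go of or thrown with its centre more than 6 cm above the desk (height (world z) of disk_center above 0.06 m and contact force between the fingers and disk below 0.02 N).
It fails at once if a bystander is pushed more than 3 cm from its place (distance of any of tape_roll, glue_stick, mouse, eraser from where it was at the start of the episode above 0.03 m).
It also fails if it takes over 64 s, if anything falls off the work surface, if the arm or the gripper's body presses on something with over 40 N, if the wrist force passes 120 N, or if a joint passes its speed limit or range.

ROBOT

A 6-joint arm with a two-finger parallel gripper is mounted at the origin on a cart in front of the work surface, level with it; the furniture and walls round the work are solid. World frame = base frame: x ahead of the robot, y to its left, z up, the work surface at z = 0. Lengths are in m, angles in rad, forces in N, time in s.
With the tool pointing down it reaches from about 0.35 to 0.95 m from the base axis. Payload 17.4 kg.
Tool frame: the origin (TCP) lies at the very end of the fingers, on their centre line; the grasp point (between the pads) lies 19 mm behind it (tcp_to_grasp is the distance from the TCP to the grasp point, in m); z points along the fingers, y is the line along which they close (so a half turn about z gives the same grasp; the last joint's range is limited). The gripper opens to 93 mm and grips with 3 to 60 N. Pads are 15 mm wide; open, the fingers measure 128 mm over their backs; the gripper's body (75 mm by 188 mm) begins 65 mm behind the grasp point.
Start: joints at [-1.268, 0.116, 1.442, -0, 1.584, -0.038], TCP at [0.226, -0.636, 0.219] pointing down, gripper open.
Joint ranges: [-2.83, 2.83], [-0.83, 2.19], [0.07, 2.5], [-1.14, 4.28], [0.01, 3], [-2.97, 2.97]. Speed limits (rad/s): [1.89, 1.89, 2.22, 3.14, 3.14, 3.14].

INTERFACE

Orientations are given as [roll, pitch, yaw] about the fixed x, y, z axes, in that order (R = Rz(yaw) Ry(pitch) Rx(roll)).
In Python, from plant import * gives the robot as it stands.
- The arm moves only by the shell command python3 -m handwheel 'ROWS' [OPENING]. ROWS is a JSON object of lists of equal length, an entry for each row: "travel": the shift along the world's x, y, z in mm, a list of three; "rot": the turn, a rotation vector about the world's x, y, z in rad, a list of three. A call has 1 to 12 rows; each row is the pose to reach, as a shift and turn from the pose commanded when the call began; what a row does not reach only later rows make up. A row lasts 1/8 s, in which the tool goes at most 62.5 mm and 10.7 degrees, less where a joint would pass 70% of its speed; a pose out of reach is approached as far as the arm can. A call with a gripper value outside its range is refused whole. OPENING is the opening, from 0 (shut) to 1 (fully open), set as the call begins (- or left out, the last holds). The fingers move at their own pace and stop on an object; the grip force is fixed at half the most. Time passes only in rows, so rows that repeat a pose let the fingers close. It gives the time, the measured TCP pose, the force, the opening and the grip force at its end, in the units of the state.
- observe(): the state, without advancing time (a new reading comes with each control period).
- snapshot(name): name is "side" or "top" or "wrist"; returns a dict with "frame" (384x512x3 uint8, red, green, blue), "camera_matrix" (3x3 intrinsics, pixels), "position" and "rotation" of the camera in the world. Camera axes: x right, y down, z forward; pixel columns grow to the right and rows downward; lengths in m; the calibration is good to about 2 mm. A picture is of the moment at which its call begins. There is no depth.
- sign_off(): hands the job in; it is judged then, once.
Trained networks look in the newest picture that a camera, given by its name, has taken for a name from the list of things; names that differ only in an ending like _2 or _b are one class to them, and where a whole thing is asked for, a point or a joint stands for the part that bears it (a point fixed in the world has none). Each returns a list of dicts, best first, with "p" (0 to 1); they miss things now and then, are a little off and sometimes report something else, mostly with a low value. They report only what shows in the picture. A call takes as long as a camera call. They do not tell look-alikes from the thing itself.
- look_for(camera, query): "extent" ([centre column, centre row, width, height] as shares, 0 to 1, of the picture: columns of its width, rows of its height, round what is visible of it).
- trace(camera, query): "pixels" (384x512 bool, what is visible of it) and "extent" ([centre column, centre row, width, height] as shares, 0 to 1, of the picture: columns of its width, rows of its height, round what is visible of it).
The state is a dict: "t": time; "qpos": joint angles; "qvel": joint speeds; "tau": joint torques, N m; "ee_pos": TCP position; "tcp_rot": TCP orientation; "force": force on the tool from outside, world axes, zero at the start; "ft_torque": the same for the moment, N m; "width": finger opening in m; "grip_force": force on a finger pad.
Only numpy, scipy, OpenCV 4.12 (cv2) and the standard library are available. Lean on these libraries where they do the work, as an engineer would, in place of code of your own. Each camera call takes 0.05 s, during which the arm holds its last target. There are 200 camera calls.

## Working session

There is one attempt and no reset: what is moved stays moved. The work goes in short steps, Python scripts to look and compute and a shell command to move; the robot and the scene stay as the last step left them, time stands still between calls to the robot, and variables do not carry over. Pictures are saved under pics/ and viewed, at most 10 in all, crops included, and the job is handed in when it is done.

```bash
mkdir -p pics; cat > h.py <<'E'
from plant import *
import numpy as np, cv2
def ray(s,u,v):
    d=np.array(s["rotation"])@np.linalg.solve(np.array(s["camera_matrix"]),[u,v,1.]); return np.array(s["position"]),d
def at(s,u,v,z):
    p,d=ray(s,u,v); return p+d*(z-p[2])/d[2]
def proj(s,P):
    c=np.array(s["rotation"]).T@(np.array(P)-np.array(s["position"])); k=np.array(s["camera_matrix"])@c; return k[:2]/k[2]
E
python3 - <<'E'
from h import *
a={}
for c in ("top","side"):
    s=snapshot(c);a[c]=s
    print(c,np.round(s["position"],3))
    for q in ("disk","clamp_arm","clamp_handle","tray_floor","tape_roll","glue_stick","mouse","eraser"):
        for r in look_for(c,q)[:3]:
            e=r["extent"]; print(q,round(r["p"],2),np.round([e[0]*512,e[1]*384,e[2]*512,e[3]*384],0), np.round(at(s,e[0]*512,e[1]*384,0.01),3))
cv2.imwrite("pics/a.png",cv2.cvtColor(np.hstack([cv2.resize(a[c]["frame"],(400,300)) for c in a]),cv2.COLOR_RGB2BGR))
cv2.imwrite("pics/top.png",cv2.cvtColor(cv2.resize(a["top"]["frame"],(800,600)),cv2.COLOR_RGB2BGR))
print(observe())
E
```

```text
top [ 0.427 -0.091  1.159]Traceback (most recent call last):
  File "<stdin>", line 8, in <module>
  File "h.py", line 6, in at
    p,d=ray(s,u,v); return p+d*(z-p[2])/d[2]
                                        ~^^^
IndexError: invalid index to scalar variable.
```

```bash
cat > h.py <<'E'
from plant import *
import numpy as np, cv2
from scipy.spatial.transform import Rotation as Ro
def rot(s):
    r=np.array(s["rotation"]); return r if r.shape==(3,3) else Ro.from_euler("xyz",r).as_matrix()
def ray(s,u,v):
    d=rot(s)@np.linalg.solve(np.array(s["camera_matrix"]),[u,v,1.]); return np.array(s["position"]),d
def at(s,u,v,z):
    p,d=ray(s,u,v); return p+d*(z-p[2])/d[2]
def proj(s,P):
    c=rot(s).T@(np.array(P)-np.array(s["position"])); k=np.array(s["camera_matrix"])@c; return k[:2]/k[2]
E
python3 - <<'E'
from h import *
a={}
for c in ("top","side"):
    s=snapshot(c);a[c]=s
    print(c,np.round(s["position"],3),s["rotation"])
    for q in ("disk","clamp_arm","clamp_handle","tray_floor","tape_roll","glue_stick","mouse","eraser"):
        for r in look_for(c,q)[:3]:
            e=r["extent"]; print(q,round(r["p"],2),np.round([e[0]*512,e[1]*384,e[2]*512,e[3]*384],0), np.round(at(s,e[0]*512,e[1]*384,0.01),3))
cv2.imwrite("pics/a.png",cv2.cvtColor(np.hstack([cv2.resize(a[c]["frame"],(400,300)) for c in a]),cv2.COLOR_RGB2BGR))
cv2.imwrite("pics/top.png",cv2.cvtColor(cv2.resize(a["top"]["frame"],(800,600)),cv2.COLOR_RGB2BGR))
print(observe())
E
```

```text
top [ 0.427 -0.091  1.159] [-2.98597159  0.00740192 -1.55082129]
disk 0.95 [347. 212.  33.  25.] [ 0.57  -0.345  0.01 ]
disk 0.66 [302. 218.  17.  24.] [ 0.549 -0.21   0.01 ]
disk 0.16 [242. 263.  23.  33.] [ 0.413 -0.033  0.01 ]
clamp_arm 0.83 [304. 219.  13.  55.] [ 0.548 -0.216  0.01 ]
clamp_handle 0.87 [303. 218.  12.  57.] [ 0.551 -0.213  0.01 ]
tray_floor 0.8 [187. 221.  52.  45.] [0.534 0.135 0.01 ]
glue_stick 0.53 [245. 155.  12.  16.] [ 0.742 -0.034  0.01 ]
mouse 0.9 [241. 263.  20.  31.] [ 0.414 -0.029  0.01 ]
eraser 0.64 [243. 224.  14.   7.] [ 0.527 -0.034  0.01 ]
side [0.272 0.675 0.53 ] [-2.10306187 -0.01921446 -2.73994652]
disk 0.64 [286. 181.  30.  19.] [ 0.546 -0.225  0.01 ]
clamp_arm 0.91 [289. 168.  51.  18.] [ 0.563 -0.299  0.01 ]
clamp_handle 0.93 [286. 173.  58.  18.] [ 0.561 -0.268  0.01 ]
tray_floor 0.81 [231. 264.  91.  60.] [0.534 0.143 0.01 ]
glue_stick 0.68 [192. 188.  17.  33.] [ 0.757 -0.083  0.01 ]
mouse 0.62 [315. 233.  48.  25.] [ 0.411 -0.024  0.01 ]
eraser 0.5 [269. 222.  19.  13.] [ 0.518 -0.02   0.01 ]
eraser 0.33 [287. 179.  36.  12.] [ 0.546 -0.233  0.01 ]
{'t': 1.0, 'qpos': array([-1.26780251e+00,  1.15986889e-01,  1.44160854e+00,  1.06737376e-05,
        1.58398196e+00, -3.78124596e-02]), 'qvel': array([ 0.00039452, -0.00055753,  0.00125375,  0.00034356,  0.00033138,
        0.00119063]), 'tau': array([-1.89348850e-05, -7.21048021e+01, -6.22750497e+01,  7.80109665e-02,
        1.86324678e-02, -6.53557004e-05]), 'ee_pos': array([ 0.22560551, -0.63618886,  0.21864968]), 'tcp_rot': array([ 3.14157699e+00, -1.00879723e-05,  3.40806414e-01]), 'force': array([-0.30852746,  0.4303542 ,  0.16873675]), 'ft_torque': array([-0.00838193, -0.03703211,  0.01913513]), 'grip_force': 0.0, 'width': 0.0927942610243605}
```

View pics/top.png

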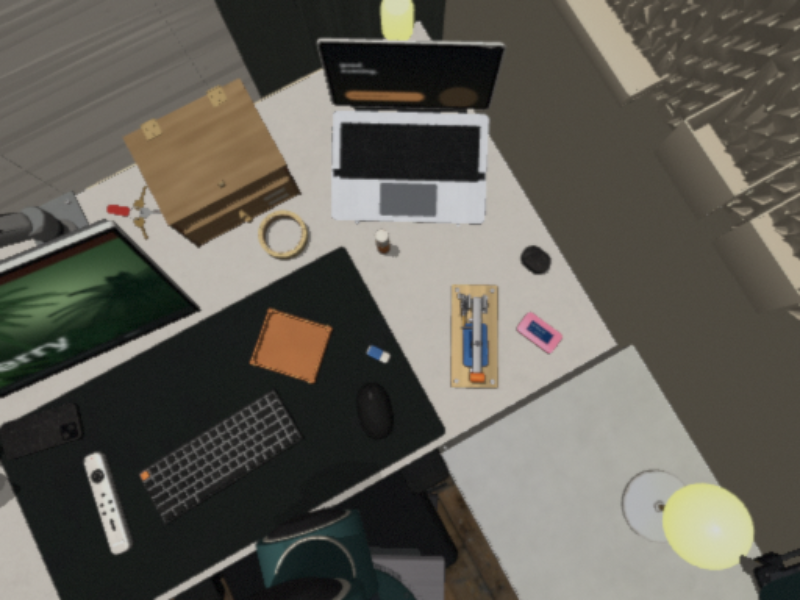

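View pics/a.png

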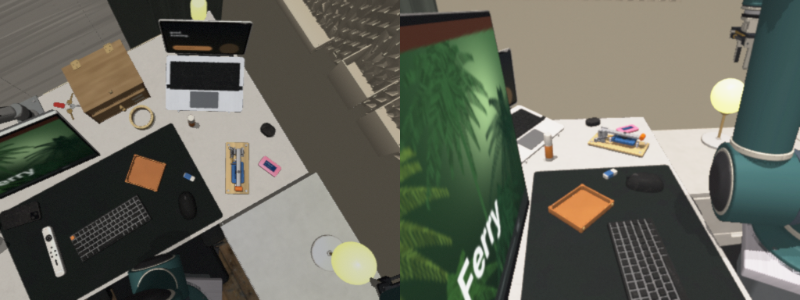

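Top view (800 px scale): the clamp is on the white desk at (474,336). Its hinge is at the top (465,300), and the orange handle at (477,378) points towards the robot. There are two disk candidates: the blue one in the clamp at (475,343) and a pink one loose at (540,332). The blue one under the clamp arm fits the description. The tray is at (291,346). A lamp at (655,505) with its head at (708,525) may lie near my path.

```bash
python3 - <<'E'
from h import *
s=snapshot("top")
k=.64
for n,u,v,z in [("lampbase",655,505,0),("lamphead@.3",708,525,.3),("lamphead@.4",708,525,.4),("board nl",451,387,.01),("board nr",497,387,.01),("board fl",451,285,.01),("board fr",497,285,.01),("handle",477,378,.05)]:
    print(n,np.round(at(s,u*k,v*k,z),3))
print("tcp",proj(s,observe()["ee_pos"])/k, "elbow")
f=s["frame"][170:260,270:370]
cv2.imwrite("pics/crop.png",cv2.cvtColor(cv2.resize(f,None,fx=6,fy=6,interpolation=cv2.INTER_CUBIC),cv2.COLOR_RGB2BGR))
s2=snapshot("side")
u,v=727*512/400-512,95*384/300
P,D=ray(s,708*k,525*k);Q,E=ray(s2,u,v)
t=np.linalg.lstsq(np.c_[D,-E],Q-P,rcond=None)[0];print("lamp head",P+t[0]*D,Q+t[1]*E)
print(proj(s2,observe()["ee_pos"]))
E
```

```text
lampbase [ 0.252 -0.55   0.   ]
lamphead@.3 [ 0.272 -0.502  0.3  ]
lamphead@.4 [ 0.29  -0.454  0.4  ]
board nl [ 0.461 -0.17   0.01 ]
board nr [ 0.463 -0.257  0.01 ]
board fl [ 0.658 -0.169  0.01 ]
board fr [ 0.659 -0.258  0.01 ]
handle [ 0.477 -0.215  0.05 ]
tcp [773.91831718 549.11007726] elbow
lamp head [ 0.23751787 -0.59496035  0.10553586] [ 0.24358537 -0.59468619  0.10431496]
[434.3540697   82.37794006]
```

View pics/crop.png

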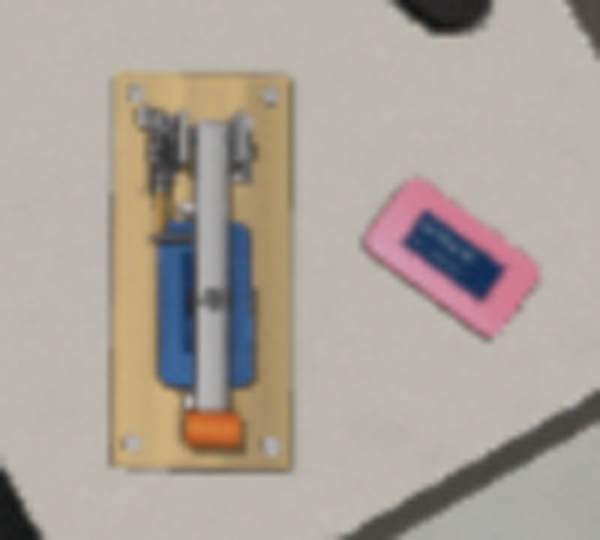

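The crop confirms the blue disk at crop (205,305), under the steel bar. The pink look-alike is at (455,260), clear of the clamp, and I'll leave it alone. The handle is at (215,430). Next I move above the handle with the closing line along y.

```bash
python3 -m handwheel '{"travel":[[0,0,30],[30,50,40],[60,100,40],[90,150,40],[122,205,40],[154,260,40],[186,312,40],[218,364,40],[242,404,40],[252,422,40],[252,422,40],[252,422,40]],"rot":[[0,0,0],[0,0,0],[0,0,-0.05],[0,0,-0.1],[0,0,-0.15],[0,0,-0.2],[0,0,-0.25],[0,0,-0.3],[0,0,-0.341],[0,0,-0.341],[0,0,-0.341],[0,0,-0.341]]}' 0.75
python3 - <<'E'
from h import *
s=snapshot("wrist"); print(np.round(s["position"],3),np.round(rot(s),2))
for q in ("disk","clamp_arm","clamp_handle"):
    for r in trace("wrist",q)[:2]:
        m=r["pixels"].astype(np.uint8); c=cv2.minAreaRect(cv2.findNonZero(m)); print(q,round(r["p"],2),c)
        z={"disk":.032,"clamp_arm":.051,"clamp_handle":.05}[q]
        print([np.round(at(s,*p,z),4) for p in cv2.boxPoints(c)])
cv2.imwrite("pics/w1.png",cv2.cvtColor(s["frame"],cv2.COLOR_RGB2BGR))
E
```

```text
t: 2.6
ee_pos: [0.4774, -0.2147, 0.2587]
tcp_rot: [3.141, 0.0, -0.0]
force: [-0.5, 0.0, 0.7]
width: 0.0696
grip_force: 0.0
[ 0.549 -0.214  0.424] [[ 0.   -0.97 -0.26]
 [-1.   -0.    0.  ]
 [-0.    0.26 -0.97]]
disk 0.84 ((246.99996948242188, 118.49998474121094), (62.99999237060547, 35.99999237060547), 90.0)
[array([ 0.5841, -0.1871,  0.032 ]), array([ 0.5841, -0.2341,  0.032 ]), array([ 0.502 , -0.2353,  0.032 ]), array([ 0.502 , -0.1855,  0.032 ])]
disk 0.7 ((336.0970764160156, 97.990478515625), (57.871673583984375, 36.40092086791992), 39.400665283203125)
[array([ 0.5758, -0.2831,  0.032 ]), array([ 0.61  , -0.3111,  0.032 ]), array([ 0.565 , -0.3735,  0.032 ]), array([ 0.5285, -0.3462,  0.032 ])]
clamp_arm 0.81 ((241.08311462402344, 109.19825744628906), (128.2031707763672, 29.603967666625977), 88.7939453125)
[array([ 0.6294, -0.1844,  0.051 ]), array([ 0.6301, -0.2199,  0.051 ]), array([ 0.4735, -0.2243,  0.051 ]), array([ 0.4726, -0.1845,  0.051 ])]
clamp_handle 0.59 ((240.99742126464844, 109.23484802246094), (128.32156372070312, 29.242223739624023), 88.50566101074219)
[array([ 0.6296, -0.1841,  0.05  ]), array([ 0.6304, -0.2192,  0.05  ]), array([ 0.4733, -0.2244,  0.05  ]), array([ 0.4722, -0.185 ,  0.05  ])]
```

View pics/w1.png

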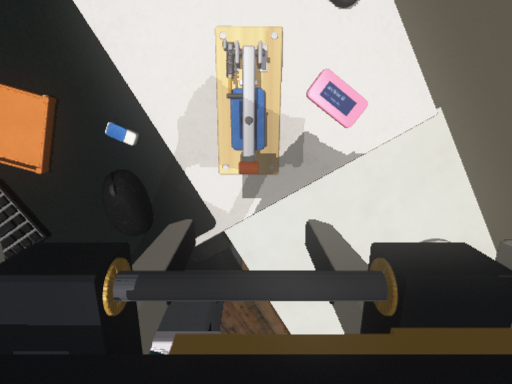

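The wrist view shows the orange handle at (249,168), the blue disk at (248,118), and the bar upright between them. I'll refine the handle and board by colour.

```bash
python3 - <<'E'
from h import *
s=snapshot("wrist"); hsv=cv2.cvtColor(s["frame"],cv2.COLOR_RGB2HSV)
def blob(lo,hi,box,z,n):
    m=cv2.inRange(hsv,lo,hi); k=np.zeros_like(m); x0,y0,x1,y1=box; k[y0:y1,x0:x1]=m[y0:y1,x0:x1]
    p=cv2.findNonZero(k).reshape(-1,2); a,b=p.min(0),p.max(0)+1
    print(n,len(p),a,b,"near",np.round(at(s,a[0],b[1],z),4),"far",np.round(at(s,b[0],a[1],z),4))
blob((0,150,60),(14,255,255),(225,150,275,190),.05,"handle")
blob((100,120,40),(125,255,255),(215,75,285,165),.032,"disk")
for n,u,v in [("nl",219,174),("nr",279,174),("fl",216,27),("fr",283,27)]: print(n,np.round(at(s,u,v,.01),4))
for y in (60,90,120,150): print(hsv[y,236:262,1])
E
```

```text
handle 202 [239 162] [258 174] near [ 0.4718 -0.1999  0.05  ] far [ 0.4881 -0.2254  0.05  ]
disk 899 [231  89] [264 150] near [ 0.5019 -0.1885  0.032 ] far [ 0.5815 -0.2331  0.032 ]
nl [ 0.4636 -0.1685  0.01  ]
nr [ 0.4635 -0.258   0.01  ]
fl [ 0.6602 -0.1703  0.01  ]
fr [ 0.6601 -0.2582  0.01  ]
[ 2  4  9 36 91 84 13  4  2  2  2  1  1  1  2  3  3  5 24 81 92 46  4  2
  3  7]
[135 136 138 136 135 137  28   3   2   0   1   1   1   2   2   2   4   3
  24  86 102 128 131 127 131 130]
[136 136 134 127  41  32   8   3   5   6   9   9   9   9   7   8   7   4
  11  27  39 126 133 135 127 120]
[50 38 40 38 37 34 22  3  1  3  3  3  3  3  3  1  1  2 27 52 53 13 10  8
 76 92]
```

```bash
python3 -m handwheel '{"travel":[[2,1,-50],[2,1,-100],[2,1,-150],[2,1,-180],[2,1,-205],[2,1,-220],[2,1,-227],[2,1,-227],[2,1,-227]],"rot":[[0,0,0],[0,0,0],[0,0,0],[0,0,0],[0,0,0],[0,0,0],[0,0,0],[0,0,0],[0,0,0]]}' - && python3 -m handwheel '{"travel":[[0,0,0],[0,0,0],[0,0,0],[0,0,0],[0,0,0],[0,0,0]],"rot":[[0,0,0],[0,0,0],[0,0,0],[0,0,0],[0,0,0],[0,0,0]]}' 0.1
python3 -c "
import numpy as np
for t in np.arange(0,1.75,.14): print(round(t,2),np.round([142+142*-np.cos(t)+4*np.sin(t),142*np.sin(t)+4*np.cos(t)-4]))"
```

```text
t: 3.98
ee_pos: [0.48, -0.2134, 0.0325]
tcp_rot: [3.141, -0.001, -0.0]
force: [0.3, 0.9, 1.0]
width: 0.0698
grip_force: 0.0
t: 4.72
ee_pos: [0.4796, -0.2127, 0.0316]
tcp_rot: [-3.141, 0.0, -0.0]
force: [-1.0, 5.0, 1.0]
width: 0.0255
grip_force: 30.0
0.0 [0. 0.]
0.14 [ 2. 20.]
0.28 [ 7. 39.]
0.42 [14. 58.]
0.56 [24. 75.]
0.7 [36. 91.]
0.84 [ 50. 104.]
0.98 [ 66. 116.]
1.12 [ 84. 126.]
1.26 [102. 132.]
1.4 [122. 137.]
1.54 [142. 138.]
1.68 [161. 137.]
```

```bash
python3 -m handwheel '{"travel":[[2,0,20],[7,0,39],[14,0,58],[24,0,75],[36,0,91],[50,0,104]],"rot":[[0,0,0],[0,0,0],[0,0,0],[0,0,0],[0,0,0],[0,0,0]]}' - && python3 -m handwheel '{"travel":[[16,0,12],[34,0,22],[52,0,28],[72,0,33],[92,0,34],[104,0,34],[104,0,34]],"rot":[[0,0,0],[0,0,0],[0,0,0],[0,0,0],[0,0,0],[0,0,0],[0,0,0]]}' -
```

```text
t: 5.48
ee_pos: [0.5299, -0.2127, 0.1372]
tcp_rot: [-3.141, 0.0, -0.0]
force: [-0.7, 5.6, -5.7]
width: 0.0256
grip_force: 30.0
t: 6.35
ee_pos: [0.6352, -0.213, 0.1719]
tcp_rot: [3.141, -0.003, 0.0]
force: [3.2, 5.1, 7.1]
width: 0.0255
grip_force: 30.0
```

The handle is still held, at about 1.6 rad. I'll release it, rise and look.

```bash
python3 -m handwheel '{"travel":[[0,0,0],[0,0,0],[0,0,0],[0,0,0],[0,0,20],[0,0,60],[-60,0,90],[-120,0,90],[-145,0,90],[-145,0,90]],"rot":[[0,0,0],[0,0,0],[0,0,0],[0,0,0],[0,0,0],[0,0,0],[0,0,0],[0,0,0],[0,0,0],[0,0,0]]}' 0.8
python3 - <<'E'
from h import *
s=snapshot("wrist"); hsv=cv2.cvtColor(s["frame"],cv2.COLOR_RGB2HSV)
for r in trace("wrist","disk")[:3]:
    c=cv2.minAreaRect(cv2.findNonZero(r["pixels"].astype(np.uint8)));print(round(r["p"],2),c,[np.round(at(s,*p,.032),4) for p in cv2.boxPoints(c)])
t=snapshot("top")
for r in trace("top","tray_floor")[:2]:
    c=cv2.minAreaRect(cv2.findNonZero(r["pixels"].astype(np.uint8)));print("tray",round(r["p"],2),c,[np.round(at(t,*p,.013),4) for p in cv2.boxPoints(c)])
x=np.hstack([s["frame"][:300,100:420],t["frame"][150:250:,150:400].repeat(3,0).repeat(3,1)[:, :470]])
cv2.imwrite("pics/w2.png",cv2.cvtColor(x,cv2.COLOR_RGB2BGR))
E
```

```text
t: 7.6
ee_pos: [0.4876, -0.2133, 0.262]
tcp_rot: [3.14, -0.003, -0.001]
force: [0.1, -0.0, 0.3]
width: 0.0743
grip_force: 0.0
0.91 ((335.6463623046875, 105.81709289550781), (56.69108200073242, 34.826751708984375), 38.65980911254883) [array([ 0.5767, -0.2839,  0.032 ]), array([ 0.6106, -0.3107,  0.032 ]), array([ 0.5661, -0.3733,  0.032 ]), array([ 0.53  , -0.3472,  0.032 ])]
0.55 ((247.5, 126.0), (60.0, 33.0), 90.0) [array([ 0.584 , -0.1883,  0.032 ]), array([ 0.584 , -0.2322,  0.032 ]), array([ 0.504 , -0.2332,  0.032 ]), array([ 0.5041, -0.1869,  0.032 ])]
tray 0.62 ((185.62100219726562, 220.88853454589844), (44.0179443359375, 37.923152923583984), 16.389541625976562) [array([0.4969, 0.2153, 0.013 ]), array([0.6071, 0.1896, 0.013 ]), array([0.5718, 0.0605, 0.013 ]), array([0.4627, 0.088 , 0.013 ])]
```

View pics/w2.png

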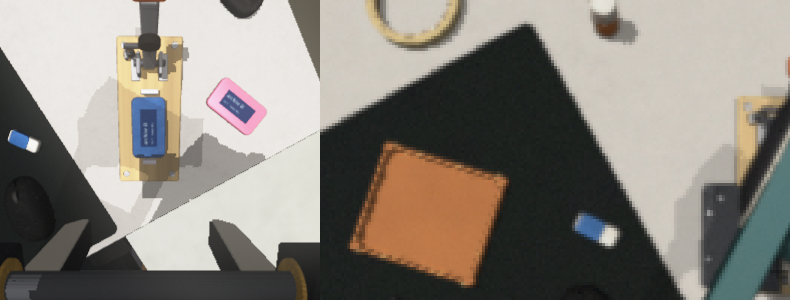

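The arm stands open and upright, and the disk lies on the bed at left panel (149,127), about (0.544, -0.210). The tray is at right panel (430,215). Now I descend on the disk's long sides.

```bash
python3 -m handwheel '{"travel":[[53,2,-20],[53,2,-70],[53,2,-120],[53,2,-165],[53,2,-200],[53,2,-225],[53,2,-240],[53,2,-246],[53,2,-246],[53,2,-246]],"rot":[[0,0,0],[0,0,0],[0,0,0],[0,0,0],[0,0,0],[0,0,0],[0,0,0],[0,0,0],[0,0,0],[0,0,0]]}' 0.75 && python3 -m handwheel '{"travel":[[0,0,0],[0,0,0],[0,0,0],[0,0,0],[0,0,0]],"rot":[[0,0,0],[0,0,0],[0,0,0],[0,0,0],[0,0,0]]}' 0.3
```

```text
t: 9.05
ee_pos: [0.5421, -0.2114, 0.0146]
tcp_rot: [3.141, -0.001, -0.0]
force: [-0.4, 1.5, 1.1]
width: 0.07
grip_force: 0.0
t: 9.68
ee_pos: [0.5417, -0.2113, 0.0139]
tcp_rot: [3.141, -0.0, -0.0]
force: [-0.6, 0.4, 3.9]
width: 0.0456
grip_force: 30.0
```

```bash
python3 -m handwheel '{"travel":[[0,0,5],[0,0,15],[0,0,30],[0,0,50],[0,0,75],[0,0,90],[0,0,90]],"rot":[[0,0,0],[0,0,0],[0,0,0],[0,0,0],[0,0,0],[0,0,0],[0,0,0]]}' - && python3 -m handwheel '{"travel":[[-10,20,0],[-25,60,0],[-40,100,0],[-55,145,0],[-70,190,0],[-80,235,0],[-90,275,0],[-100,310,0],[-100,335,0],[-100,345,0],[-100,349,0],[-100,349,0]],"rot":[[0,0,0],[0,0,0],[0,0,-0.03],[0,0,-0.06],[0,0,-0.1],[0,0,-0.14],[0,0,-0.18],[0,0,-0.22],[0,0,-0.25],[0,0,-0.25],[0,0,-0.25],[0,0,-0.25]]}' -
python3 - <<'E'
from h import *
s=snapshot("wrist")
for r in trace("wrist","tray_floor")[:2]:
    c=cv2.minAreaRect(cv2.findNonZero(r["pixels"].astype(np.uint8)));print("tray",round(r["p"],2),r["extent"]);b=[at(s,*p,.016) for p in cv2.boxPoints(c)];print(np.round(b,4))
    cs=cv2.findContours(r["pixels"].astype(np.uint8),0,2)[0];m=max(cs,key=cv2.contourArea)
    w=np.array([at(s,*p[0],.016)[:2] for p in m]);print(cv2.minAreaRect((w*1000).astype(np.float32)))
cv2.imwrite("pics/w3.png",cv2.cvtColor(s["frame"],cv2.COLOR_RGB2BGR))
E
```

```text
t: 10.55
ee_pos: [0.5421, -0.2114, 0.1052]
tcp_rot: [3.141, -0.002, -0.0]
force: [0.5, -0.2, -1.3]
width: 0.0456
grip_force: 30.0
t: 12.05
ee_pos: [0.4415, 0.1374, 0.1034]
tcp_rot: [3.141, 0.0, -0.25]
force: [-0.1, -0.2, -0.8]
width: 0.0454
grip_force: 30.0
tray 0.65 [0.4334, 0.2253, 0.3145, 0.3849]
[[0.5032 0.2272 0.016 ]
 [0.608  0.1841 0.016 ]
 [0.5728 0.0628 0.016 ]
 [0.4629 0.0901 0.016 ]]
((536.1995239257812, 139.0501708984375), (127.54169464111328, 112.81859588623047), 73.85365295410156)
```

View pics/w3.png

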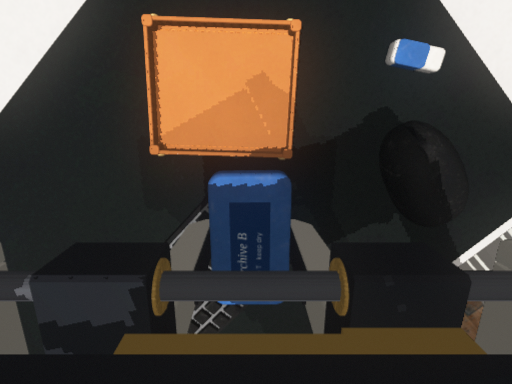

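Wrist view: the tray's centre is at (222,88) and the disk is held flat at (250,235), label up. The gripper body is wide, so I'll check the monitor edge before moving forward.

```bash
python3 - <<'E'
from h import *
t=snapshot("top");s=snapshot("side")
for z in (0,.05,.1,.15,.2,.3,.4):
    P=at(t,200*.64,308*.64,z); print(z,np.round(P,3),"side px(400 scale)",np.round(proj(s,P)*400/512+[400,0]))
x=np.hstack([t["frame"][100:350,:400],s["frame"][50:300,:400]])
cv2.imwrite("pics/m.png",cv2.cvtColor(x,cv2.COLOR_RGB2BGR))
E
```

```text
0 [0.605 0.321 0.   ] side px(400 scale) [516. 251.]
0.05 [0.597 0.303 0.05 ] side px(400 scale) [521. 230.]
0.1 [0.589 0.285 0.1  ] side px(400 scale) [527. 208.]
0.15 [0.582 0.267 0.15 ] side px(400 scale) [532. 184.]
0.2 [0.574 0.25  0.2  ] side px(400 scale) [539. 160.]
0.3 [0.559 0.214 0.3  ] side px(400 scale) [552. 108.]
0.4 [0.543 0.179 0.4  ] side px(400 scale) [566.  51.]
```

View pics/m.png

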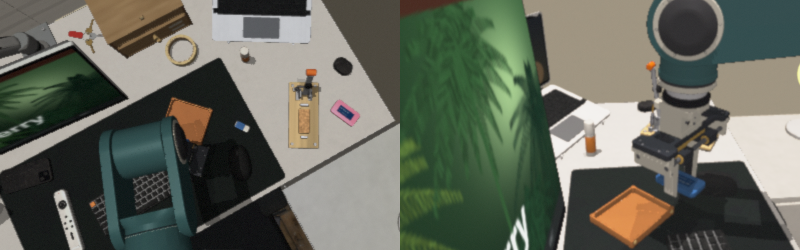

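The monitor edge is at y≈0.295 and the gripper body reaches about 0.24, so it clears. Placing now.

```bash
python3 -m handwheel '{"travel":[[20,1,0],[50,2,0],[80,2,0],[92,2,0],[92,2,-25],[92,2,-50],[92,2,-70],[92,2,-82],[92,2,-89],[92,2,-92],[92,2,-92],[92,2,-92]],"rot":[[0,0,0],[0,0,-0.03],[0,0,-0.03],[0,0,-0.03],[0,0,-0.03],[0,0,-0.03],[0,0,-0.03],[0,0,-0.03],[0,0,-0.03],[0,0,-0.03],[0,0,-0.03],[0,0,-0.03]]}' -
```

```text
t: 13.75
ee_pos: [0.5339, 0.1399, 0.0121]
tcp_rot: [-3.141, -0.001, -0.28]
force: [-0.3, -0.6, -1.1]
width: 0.0457
grip_force: 30.0
```

```bash
python3 -m handwheel '{"travel":[[0,0,-1],[0,0,-1],[0,0,-1]],"rot":[[0,0,0],[0,0,0],[0,0,0]]}' - && python3 -m handwheel '{"travel":[[0,0,0],[0,0,0],[0,0,0],[0,0,0],[0,0,20],[0,0,50],[0,0,90],[-60,0,120],[-110,0,120],[-110,0,120]],"rot":[[0,0,0],[0,0,0],[0,0,0],[0,0,0],[0,0,0],[0,0,0],[0,0,0],[0,0,0],[0,0,0],[0,0,0]]}' 0.68
python3 - <<'E'
from h import *
s=snapshot("wrist");t=snapshot("side")
for r in trace("wrist","disk")[:2]:
    c=max(cv2.findContours(r["pixels"].astype(np.uint8),0,2)[0],key=cv2.contourArea)
    print(round(r["p"],2),cv2.minAreaRect(np.array([at(s,*p[0],.013)[:2]*1000 for p in c]).astype(np.float32)))
cv2.imwrite("pics/w4.png",cv2.cvtColor(np.hstack([s["frame"][:300,:400],t["frame"][50:350,100:500]]),cv2.COLOR_RGB2BGR))
E
```

```text
t: 14.12
ee_pos: [0.5336, 0.1398, 0.0107]
tcp_rot: [-3.142, -0.0, -0.28]
force: [0.0, -0.2, -0.7]
width: 0.0453
grip_force: 30.0
t: 15.38
ee_pos: [0.4219, 0.14, 0.1331]
tcp_rot: [-3.139, -0.003, -0.279]
force: [0.5, 0.7, -0.3]
width: 0.0631
grip_force: 0.0
0.88 ((534.4085083007812, 139.0777587890625), (47.43760681152344, 80.95709991455078), 74.49601745605469)
```

View pics/w4.png

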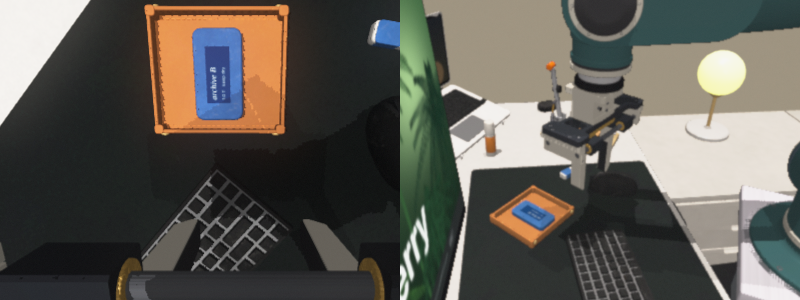

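The disk lies flat and label up in the tray, at left panel (218,73), measured at (0.534, 0.139) against the tray centre at (0.536, 0.139). The clamp arm stands open at right panel (556,95), and the gripper touches nothing.

```bash
python3 -c "
from plant import *
print(sign_off())"
```

```text
the job is handed in; nothing more can be done
None
```

The clamp arm is standing open by itself, the blue disk lies flat and top side up in the tan tray, and the job is handed in; no verdict came back.

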